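Raise an optics post to the height gauge and hold it

ROBOT

A 6-joint arm with a two-finger parallel gripper is mounted at the origin on a cart in front of the work surface, level with it; the furniture and walls round the work are solid. World frame = base frame: x ahead of the robot, y to its left, z up, the work surface at z = 0. Lengths are in m, angles in rad, forces in N, time in s.
With the tool pointing down it reaches from about 0.375 to 0.9 m from the base axis. Payload 3.1 kg.
Tool frame: the origin (TCP) lies between the finger pads; the fingertips stand 11 mm ahead of it and the grasp point (between the pads) lies 8 mm behind it; z points along the fingers, y is the direction in which the jaws open and shut (so a half turn about z gives the same grasp; the last joint's range is limited). The gripper opens to 85 mm and grips with 20 to 120 N. Pads are 22 mm wide; open, the fingers measure 114 mm over their backs; the gripper's body (76 mm by 85 mm) begins 54 mm behind the grasp point. The pads swing forward as they close: fully open they stand 13 mm farther back than shut.
Start: joints at [1.097, 0.527, 1.433, -0, 1.181, -0.178], TCP at [0.182, 0.598, 0.242] pointing down, gripper open.
Joint ranges: [-3.08, 3.08], [-0.75, 2.2], [0.22, 2.44], [-1.43, 4.57], [0, 2.65], [-2.85, 2.85]. Speed limits (rad/s): [2.79, 2.79, 3.14, 3.14, 3.14, 3.14].

INTERFACE

Orientations are given as a unit quaternion [x, y, z, w].
In Python, from station import manip gives the robot as it stands. The module is installed in compiled form; this text tells all that it offers.
- The arm moves only by the tool arm_command, never from a script. Its argument "rows" is a list of rows, each a list of 3 entries, a list of its own where there are three numbers: the shift along the world's x, y, z in mm, then the turn about the world's z in rad, then the closure, from -1 (fully open) to 1 (shut), so that 0 is half open. A call has 1 to 12 rows; each row shifts and turns the commanded pose from where the row before left it; what a row does not reach is not made up. A row lasts 1/8 s, in which the tool goes at most 62.5 mm and 10.7 degrees, less where a joint would pass 70% of its speed; a pose out of reach is approached as far as the arm can. A call with a gripper value outside its range is refused whole. The fingers move at their own pace and stop on an object; "squeeze" is the grip in N (left out, the last holds). Time passes only in rows, so rows that do not move let the fingers close. It gives the time, the measured TCP pose, the force and the opening at its end, in the units of the state.
- manip.sense(): the state, without advancing time (a new reading comes with each control period).
- manip.snapshot(name): name is "side" or "top" or "wrist"; returns the picture (400x640x3 uint8, blue, green, red); there is no depth.
- manip.get_calibration(name): a dict with "fovy" (degrees; the focal length in pixels is half the picture's height over the tangent of half this angle, whatever the lens; pixels are square), "cx", "cy" (the principal point, pixels), "k1" (the pictures are not rectified: a ray, as slopes to the right and down, at radius r is drawn at 1 + k1 r^2 times it, then the intrinsics apply), "R" (3x3) and "t" (3): a world point X has camera coordinates R X + t. Camera axes: x right, y down, z forward; pixel columns grow to the right and rows downward; lengths in m; the calibration is good to about 2 mm. A picture is of the moment at which its call begins: read the wrist's pose just before it. get_calibration takes no time and is no camera call; for the wrist camera it gives the pose at the moment of the call.
- manip.sign_off(): hands the job in, once; it reports no verdict.
The state is a dict: "t": time; "q": joint angles; "qd": joint speeds; "tau": joint torques, N m; "tcp_pos": TCP position; "tool_rot": TCP orientation; "force": force on the tool from outside, world axes, zero at the start; "ft_torque": the same for the moment, N m; "finger_gap": opening from 0.0 (shut) to 1.0 (fully open).
Only numpy, scipy, OpenCV 4.12 (cv2) and the standard library are available. Lean on these libraries where they do the work, as an engineer would, in place of code of your own. Each camera call takes 0.05 s, during which the arm holds its last target.

TASK

Set the steel optics post to height: swing the aluminium keeper arm that lies over it at least a quarter turn aside, then grip the post and draw it straight up, part of the way out of its black holder, until its top end is level with the top of the red pointer on the height gauge. Finish while still gripping the post there, upright, with its lower end still in the bore so that a colleague can clamp it. Keep the holder standing flat where it is (a slight nudge is no matter), and do not move the pointer or the other things on the counter.

Things in the scene. Friction and masses are not known exactly. Their poses are not given: they have to be found in the camera images.
- holder: Loose post holder, 0.95 kg: dark steel foot 112 x 64 x 10 mm (x -38 to +74 mm) with an upright black tube 26 mm across, rim 56 mm above the counter. The bore is vertical, 13.8 mm wide, 46 mm deep, its floor 10 mm above the counter. A pillar 11 mm thick stands 46 mm along +x from the bore axis, the keeper arm on top. Origin: on the bore axis at the foot's underside; z up.
- bore_mouth (a point): Centre of the mouth of the holder's bore, 56 mm above the counter.
- post: Loose steel optics post, a plain round rod 12.6 mm in diameter and 100 mm long, about 0.1 kg, standing in the bore with its lower end on the bore floor; 54 mm of it shows above the tube. It falls back if let go. Origin: centre of its lower end; z along the rod to its top.
- post_top (a point): Centre of the post's top end face, 100 mm from its origin; 110 mm above the counter at the start.
- keeper (a joint): Angle of the keeper arm about its upright pillar, 0 to 2.0 rad; light friction (0.03 N m), stays where left. 0: it points along the holder's -x, over the post (starts at 0 to 0.2, its underside 6 mm above the post's top). It grows anticlockwise seen from above: the free end swings to the holder's -y side; pi/2 is a quarter turn.
- keeper_hinge (a point): Point on the vertical pivot axis of the keeper arm, fixed in the holder, 116 mm above the counter.
- keeper_knob (a point): Middle of the upright blue knob on the keeper arm's free end, 46 mm from the pivot axis: a round pin 12 mm in diameter, 24 mm high (121 to 145 mm above the counter). The aluminium arm under it is 16 mm wide and 5 mm thick (116 to 121 mm above the counter).
- gauge: Height gauge fixed to the counter behind the holder: a round grey foot 54 mm in diameter and a flat aluminium mast up to 150 mm high with black graduations. Origin: centre of the underside of the foot. The pointer sticks out along its -x, towards the holder.
- pointer_tip (a point): Tip of the red pointer, on its flat upper face: the height wanted for the post's top end (125 to 140 mm above the counter). The pointer is 10 mm wide and 3 mm thick and ends 30 mm in front of the mast; it can be pushed up or down by more than 3 N, which must not happen.
- bottle: White squeeze bottle with a red cap, 40 mm in diameter, 95 mm high; leave alone. Origin: centre of its underside.
- sensor: Black round power sensor puck, 51 mm across, 18 mm high; leave alone. Origin: at its underside, within 8 mm of the centre.
- lens: Lens in a black ring mount on a small post, 62 mm high; leave alone. Origin: centre of its underside.
- pot: White pot of small screws, 48 mm across, 21 mm high; leave alone. Origin: centre of its underside.
Mind the look-alikes: they are no part of the job. Of the things like the gauge, leave any that is orange; of the rest the larger one is meant.

How it is judged:
By the outcome, as a careful person would: the job done as asked, in the order asked, and still so for the second after the job is handed in, while the arm keeps its last pose, push and grip.
It also fails if it takes over 42 s, if anything falls off the work surface, if the arm or the gripper's body presses on something with over 40 N, if the wrist force passes 120 N, or if a joint passes its speed limit or range.

## Working session

There is one attempt and no reset: what is moved stays moved. The work goes in short steps, Python scripts to look and compute and a tool call to move; the robot and the scene stay as the last step left them, time stands still between calls to the robot, and variables do not carry over. Pictures are saved under pics/ and viewed, and the job is handed in when it is done.

Besides the shell and the picture viewer there is one more tool, called after "Call:" as name(argument=value, ...), one argument or row to a line, values as JSON. arm_command: Moves the arm, as the interface text tells. Its arguments: {"type":"object","properties":{"rows":{"type":"array","items":{"type":"array"}},"squeeze":{"type":"number"}},"required":["rows"]}

```bash
mkdir -p pics; ls; python3 - <<'E'
from station import manip
import cv2
s=manip.sense();print(s)
for n in ("side","top","wrist"):
    c=manip.get_calibration(n)
    cv2.imwrite(f"pics/{n}0.png",manip.snapshot(n)); print(n,c)
E
```

```text
pics
{'t': 0.0, 'q': array([ 1.09649501e+00,  5.28503023e-01,  1.43393208e+00,  4.37328062e-05,
        1.18140932e+00, -1.78501568e-01]), 'qd': array([-0.00085899,  0.00056595, -0.00037583, -0.00031874, -0.00019519,
        0.0017813 ]), 'tau': array([-4.35916099e-04, -4.42352736e+01, -1.78027779e+01, -9.50976641e-05,
        8.36717634e-03, -6.47472433e-06]), 'tcp_pos': array([0.18182251, 0.59722552, 0.24130149]), 'tool_rot': array([ 1.47369400e-01,  9.89080882e-01, -1.05995538e-03, -3.80151739e-04]), 'force': array([0.23019989, 0.98235421, 0.05584059]), 'ft_torque': array([0.00858916, 0.05519494, 0.03550624]), 'finger_gap': 0.9981363429518038}
side {'fovy': 57.101706248135784, 'cx': 320.60594473761444, 'cy': 196.86166974645673, 'k1': 0.003559144616840229, 'R': array([[-0.96330704, -0.26813491, -0.01196715],
       [-0.15996663,  0.60935947, -0.77658979],
       [ 0.21552314, -0.74618007, -0.62989291]]), 't': array([0.51722194, 0.16898653, 0.94491875])}
top {'fovy': 51.10012506333279, 'cx': 325.02704047824113, 'cy': 195.59725506424198, 'k1': 0.03174394369378942, 'R': array([[-0.01300768, -0.99981692,  0.01403301],
       [-0.99452364,  0.01148081, -0.10387939],
       [ 0.10369926, -0.01530739, -0.9944909 ]]), 't': array([-0.0138281 ,  0.55472237,  1.16587866])}
wrist {'fovy': 66.61603001195186, 'cx': 317.7436695912327, 'cy': 201.1913627769154, 'k1': -0.027240490119521545, 'R': array([[ 0.2919581 ,  0.95642945, -0.00178477],
       [ 0.90516722, -0.27570618,  0.32350953],
       [ 0.30892197, -0.09606674, -0.94622323]]), 't': array([-0.62390976, -0.04178276,  0.38131551])}
```

View pics/side0.png

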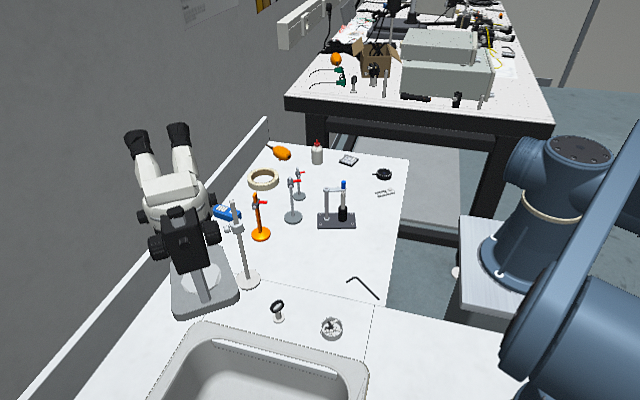

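View pics/top0.png

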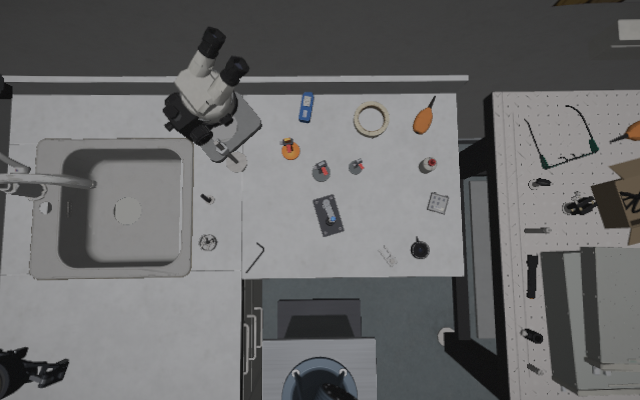

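View pics/wrist0.png

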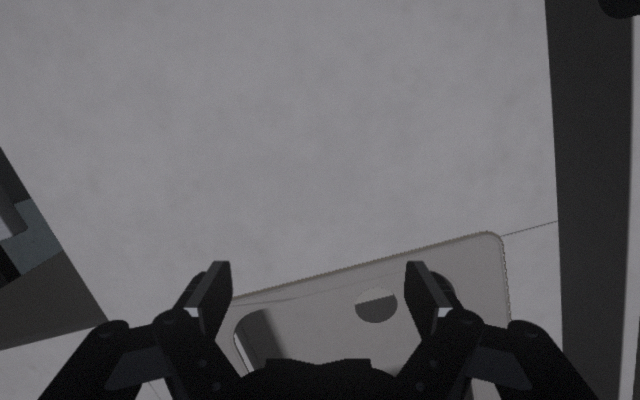

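The side view shows the holder near (337,215) with its blue knob at (343,186). The two grey gauges are at (292,200) and (299,182), with the orange one at (260,215). In the top view the holder is at (328,215) and the grey gauges are at (321,170) and (356,166). I'll zoom in next.

```bash
python3 - <<'E'
import cv2
a=cv2.imread("pics/side0.png")[150:250,230:370];b=cv2.imread("pics/top0.png")[135:245,270:380]
cv2.imwrite("pics/side0z.png",cv2.resize(a,None,fx=5.5,fy=5.5,interpolation=cv2.INTER_CUBIC))
cv2.imwrite("pics/top0z.png",cv2.resize(b,None,fx=5.4,fy=5.4,interpolation=cv2.INTER_CUBIC))
E
```

```text
(no output)
```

View pics/side0z.png

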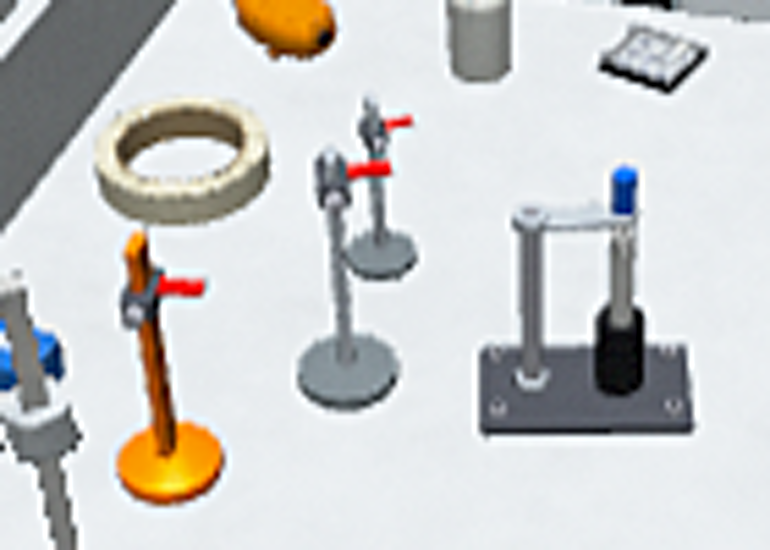

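View pics/top0z.png

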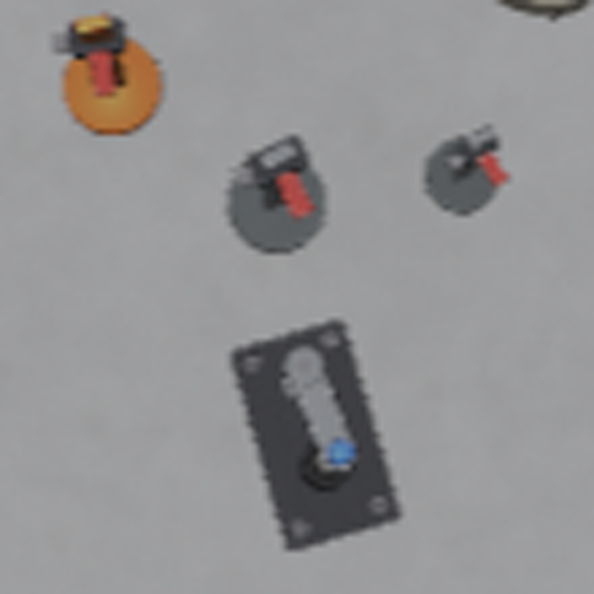

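```bash
cat > h.py <<'E'
import numpy as np,cv2
from station import manip
def K(c): 
    f=200/np.tan(np.radians(c['fovy'])/2); return f
def ray(c,uv):
    f=K(c); d=np.array([(uv[0]-c['cx'])/f,(uv[1]-c['cy'])/f]); s=d.copy()
    for _ in range(20): s=d/(1+c['k1']*(s@s))
    R=np.array(c['R']);t=np.array(c['t'])
    o=-R.T@t; v=R.T@np.array([s[0],s[1],1]); return o,v/np.linalg.norm(v)
def onz(c,uv,z):
    o,v=ray(c,uv); return o+v*(z-o[2])/v[2]
def tri(c1,p1,c2,p2):
    o1,v1=ray(c1,p1);o2,v2=ray(c2,p2)
    k=np.linalg.lstsq(np.c_[v1,-v2],o2-o1,rcond=None)[0]
    a=o1+k[0]*v1;b=o2+k[1]*v2; return (a+b)/2,np.linalg.norm(a-b)
def proj(c,X):
    p=np.array(c['R'])@np.array(X)+c['t']; s=p[:2]/p[2]; s=s*(1+c['k1']*(s@s)); return s*K(c)+[c['cx'],c['cy']]
def mask(im,box,f):
    m=np.zeros(im.shape[:2],np.uint8); x0,y0,x1,y1=box
    b,g,r=[im[...,i].astype(int) for i in range(3)]
    m[y0:y1,x0:x1]=(f(b,g,r)*255).astype(np.uint8)[y0:y1,x0:x1]; return m
blue=lambda b,g,r:(b>r+50)&(b>g+25)
red=lambda b,g,r:(r>g+60)&(r>b+60)
E
python3 - <<'E'
from h import *
S=cv2.imread("pics/side0.png");T=cv2.imread("pics/top0.png")
cs=manip.get_calibration("side");ct=manip.get_calibration("top")
def cen(m): y,x=np.nonzero(m); return np.array([x.mean(),y.mean()]),len(x)
ms=mask(S,(335,175,352,195),blue);mt=mask(T,(320,205,345,230),blue)
print(cen(ms),cen(mt)); print("knob",tri(cs,cen(ms)[0],ct,cen(mt)[0]), onz(ct,cen(mt)[0],.14), onz(cs,cen(ms)[0],.133))
for n,im,box in(("s",S,(285,170,304,190)),("t",T,(315,160,331,180))):
    m=mask(im,box,red); print(n,cen(m)); ys,xs=np.nonzero(m); print(list(zip(xs,ys)))
m=mask(T,(305,190,350,240),lambda b,g,r:(g<95))
cn=max(cv2.findContours(m,0,1)[0],key=cv2.contourArea); r=cv2.minAreaRect(cn); print(r)
P=np.array([onz(ct,p,.010) for p in cv2.boxPoints(r)]);print(P,np.linalg.norm(np.diff(P,axis=0),axis=1))
E
```

```text
(array([343.       , 183.8974359]), 39) (array([332.70588235, 218.41176471]), 17)
knob (array([ 0.48353363, -0.03823658,  0.13317872]), np.float64(0.0009095588169718489)) [ 0.48364638 -0.0379341   0.14      ] [ 0.48312887 -0.03852133  0.133     ]
s (array([298.06896552, 177.93103448]), 29)
[(np.int64(301), np.int64(171)), (np.int64(302), np.int64(171)), (np.int64(303), np.int64(171)), (np.int64(300), np.int64(172)), (np.int64(301), np.int64(172)), (np.int64(302), np.int64(172)), (np.int64(303), np.int64(172)), (np.int64(300), np.int64(173)), (np.int64(297), np.int64(179)), (np.int64(298), np.int64(179)), (np.int64(299), np.int64(179)), (np.int64(300), np.int64(179)), (np.int64(293), np.int64(180)), (np.int64(294), np.int64(180)), (np.int64(295), np.int64(180)), (np.int64(296), np.int64(180)), (np.int64(297), np.int64(180)), (np.int64(298), np.int64(180)), (np.int64(299), np.int64(180)), (np.int64(300), np.int64(180)), (np.int64(293), np.int64(181)), (np.int64(294), np.int64(181)), (np.int64(295), np.int64(181)), (np.int64(296), np.int64(181)), (np.int64(297), np.int64(181)), (np.int6
[... 750 characters left out ...]
(325), np.int64(171)), (np.int64(326), np.int64(171)), (np.int64(323), np.int64(172)), (np.int64(324), np.int64(172)), (np.int64(325), np.int64(172)), (np.int64(326), np.int64(172)), (np.int64(324), np.int64(173)), (np.int64(325), np.int64(173)), (np.int64(326), np.int64(173)), (np.int64(327), np.int64(173)), (np.int64(324), np.int64(174)), (np.int64(325), np.int64(174)), (np.int64(326), np.int64(174))]
((327.8990783691406, 215.33029174804688), (38.313053131103516, 21.646875381469727), 73.3007583618164)
[[ 0.54383508  0.01690143  0.01      ]
 [ 0.56126914 -0.04345454  0.01      ]
 [ 0.45469731 -0.07355116  0.01      ]
 [ 0.43765954 -0.01366878  0.01      ]] [0.06282349 0.11074006 0.06225901]
```

Call:
arm_command(
  rows=[
    [[30, -45, 0], 0.048, 1],
    [[30, -45, 0], 0.048, 1],
    [[30, -45, 0], 0.048, 1],
    [[30, -45, 0], 0.048, 1],
    [[30, -45, 0], 0.048, 1],
    [[30, -45, 0], 0.048, 1],
    [[12, -58, 0], 0.048, 1],
    [[12, -58, 0], 0.048, 1],
    [[12, -58, 0], 0.048, 1],
    [[12, -58, 0], 0.048, 1],
    [[12, -58, 0], 0.048, 1],
    [[12, -58, 0], 0.048, 1],
  ],
)

```text
t: 1.65
tcp_pos: [0.4343, -0.0221, 0.2424]
tool_rot: [-0.14, 0.99, 0.0, 0.0]
force: [0.5, 0.2, 0.5]
finger_gap: -0.0
```

Call:
arm_command(
  rows=[
    [[0, 0, 0], 0, 1],
    [[0, 0, 0], 0, 1],
    [[0, 0, 0], 0, 1],
  ],
)

```text
t: 2.02
tcp_pos: [0.4334, -0.0187, 0.2421]
tool_rot: [-0.141, 0.99, 0.0, -0.0]
force: [0.4, 0.4, 0.8]
finger_gap: -0.003
```

```bash
python3 - <<'E'
from h import *
import pickle
s=manip.sense();c=manip.get_calibration("wrist");im=manip.snapshot("wrist");cv2.imwrite("pics/w1.png",im);pickle.dump(c,open("w1.pkl","wb"))
print(s['t'],s['tcp_pos'],s['tool_rot'],s['finger_gap'])
E
```

```text
2.025 [ 0.43339388 -0.01868488  0.24213445] [-1.40621905e-01  9.90063195e-01  3.59276208e-04 -4.70166695e-04] -0.0028809723698961977
```

View pics/w1.png

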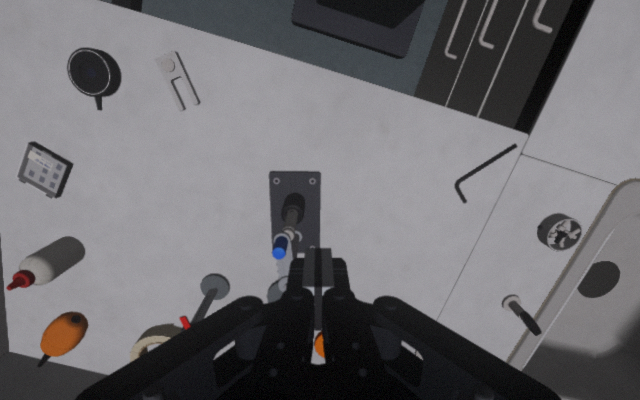

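The wrist view has its top towards the base. The knob is at (281,245), the foot corners at (270,171) and (320,171), and the pointer is hidden by the fingers. I'll move forward for two views of the gauge and holder.

Call:
arm_command(
  rows=[
    [[50, 20, 0], 0, 1],
    [[50, 15, 0], 0, 1],
    [[25, 15, 0], 0, 1],
    [[0, 0, 0], 0, 1],
    [[0, 0, 0], 0, 1],
    [[0, 0, 0], 0, 1],
  ],
)

```text
t: 2.82
tcp_pos: [0.5578, 0.03, 0.2423]
tool_rot: [-0.14, 0.99, 0.0, -0.001]
force: [0.0, 0.2, 0.4]
finger_gap: 0.006
```

```bash
cat > snap.py <<'E'
from h import *
import pickle,sys
n=sys.argv[1]
s=manip.sense();c=manip.get_calibration("wrist");im=manip.snapshot("wrist");cv2.imwrite(f"pics/{n}.png",im);pickle.dump(c,open(n+".pkl","wb"))
print(s['t'],s['tcp_pos'],s['tool_rot'],s['finger_gap'],s['qd'].max())
E
python3 snap.py w2
```

```text
2.825 [0.55779808 0.02995546 0.24227967] [-1.39703241e-01  9.90193210e-01  8.55825195e-05 -6.35260818e-04] 0.006435487196077643 0.0010244630203346877
```

Call:
arm_command(
  rows=[
    [[0, -50, 0], 0, 1],
    [[0, -50, 0], 0, 1],
    [[0, 0, 0], 0, 1],
    [[0, 0, 0], 0, 1],
    [[0, 0, 0], 0, 1],
  ],
)

```text
t: 3.5
tcp_pos: [0.5587, -0.0692, 0.2424]
tool_rot: [-0.14, 0.99, 0.0, -0.0]
force: [-0.1, 0.7, 0.7]
finger_gap: 0.002
```

```bash
python3 snap.py w3
```

```text
3.5 [ 0.55871493 -0.0691668   0.24235489] [-1.40086106e-01  9.90139282e-01  2.43285073e-04 -1.60811924e-04] 0.0024830795581239472 0.009196190948690043
```

View pics/w2.png

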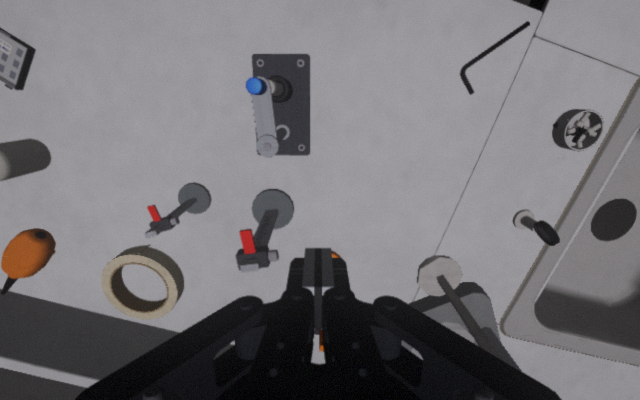

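View pics/w3.png

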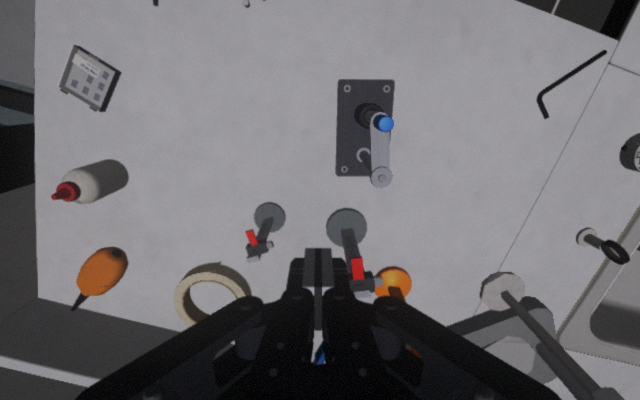

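Both views show the holder, with the knob at (256,86) in w2 and (385,123) in w3. The wanted pointer has its tip at about (246,230) in w2 and (357,259) in w3. I'll measure now.

```bash
python3 - <<'E'
from h import *
import pickle
A=cv2.imread("pics/w2.png");B=cv2.imread("pics/w3.png");ca=pickle.load(open("w2.pkl","rb"));cb=pickle.load(open("w3.pkl","rb"))
def rect(m):
    cn=max(cv2.findContours(m,0,1)[0],key=cv2.contourArea); return cv2.minAreaRect(cn)
for n,im,c,kb,pb,fb in(("A",A,ca,(240,70,275,100),(235,222,262,262),(245,48,318,162)),("B",B,cb,(370,110,398,137),(346,252,372,286),(330,73,400,182))):
    m=mask(im,kb,blue); (x,y),r=cv2.minEnclosingCircle(max(cv2.findContours(m,0,1)[0],key=cv2.contourArea)); M=cv2.moments(m,True); print(n,"knob",x,y,r,M['m10']/M['m00'],M['m01']/M['m00'])
    m=mask(im,pb,lambda b,g,r:(r>g+40)&(r>b+40)); rc=rect(m); print("ptr",rc,cv2.boxPoints(rc).tolist())
    m=mask(im,fb,lambda b,g,r:(g<85)); rc=rect(m); p=cv2.boxPoints(rc); P=np.array([onz(c,q,.01) for q in p]); print("foot",rc,P.round(4).tolist(),np.linalg.norm(np.diff(P,axis=0),axis=1))
for im,n,x0,y0,x1,y1 in((A,"za",225,220,285,275),(B,"zb",330,245,390,300),(A,"zka",235,45,325,165),(B,"zkb",325,70,415,190)):
    f=9 if n in("za","zb") else 4.9
    cv2.imwrite(f"pics/{n}.png",cv2.resize(im[y0:y1,x0:x1],None,fx=f,fy=f,interpolation=cv2.INTER_CUBIC))
z=[cv2.imread(f"pics/{n}.png") for n in("za","zb")];h=min(a.shape[0] for a in z);cv2.imwrite("pics/zab.png",cv2.resize(np.hstack([a[:h] for a in z]),None,fx=.72,fy=.72))
z=[cv2.imread(f"pics/{n}.png") for n in("zka","zkb")];cv2.imwrite("pics/zk.png",cv2.resize(np.hstack(z),None,fx=.88,fy=.88))
E
```

```text
A knob 253.5 85.5 8.746527671813965 253.66517857142858 85.21428571428571
ptr ((247.23529052734375, 241.55882263183594), (24.838539123535156, 12.14810562133789), 77.47119140625) [[238.61175537109375, 230.7529296875], [250.4705810546875, 228.11764526367188], [255.85882568359375, 252.36471557617188], [244.0, 255.0]]
foot ((279.5, 104.0), (100.0, 59.0), 90.0) [[0.4543, -0.0767, 0.01], [0.4367, -0.0147, 0.01], [0.5424, 0.0147, 0.01], [0.562, -0.0536, 0.01]] [0.06445864 0.10979368 0.07097323]
B knob 385.4166564941406 123.66666412353516 8.090304374694824 385.555 123.615
ptr ((357.0692443847656, 268.55389404296875), (22.450286865234375, 11.907333374023438), 82.87498474121094) [[349.7692565917969, 258.1539001464844], [361.5846252441406, 256.6769714355469], [364.3692321777344, 278.9538879394531], [352.5538635253906, 280.4308166503906]]
foot ((363.89068603515625, 127.84194946289062), (55.34369659423828, 97.77386474609375), 2.2025980949401855) [[0.5607, -0.0473, 0.01], [0.4524, -0.0761, 0.01], [0.4371, -0.016, 0.01], [0.5443, 0.0191, 0.01]] [0.11208195 0.06199682 0.1127721 ]
```

View pics/zab.png

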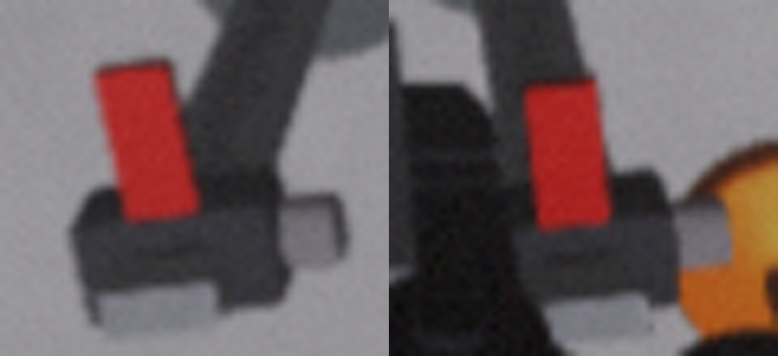

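View pics/zk.png

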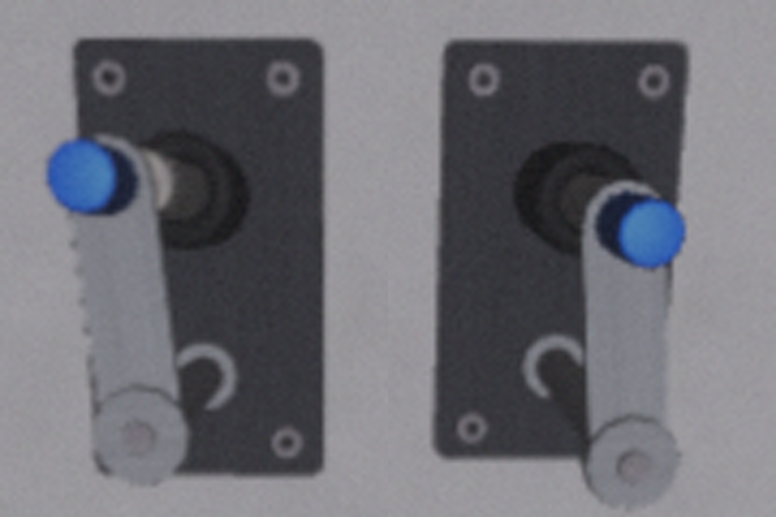

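```bash
python3 - <<'E'
from h import *
import pickle
ca=pickle.load(open("w2.pkl","rb"));cb=pickle.load(open("w3.pkl","rb"))
f=4.312
ka=lambda x,y:np.array([235+x/f-.4,45+y/f-.4]); kb=lambda x,y:np.array([325+(x-388)/f-.4,70+y/f-.4])
for n,a,b in(("knob",ka(82,177),kb(650,232)),("hinge",ka(138,436),kb(633,463)),("s1",ka(108,77),kb(484,80)),("s2",ka(283,77),kb(654,80)),("s3",ka(287,441),kb(471+183,428)) ,("ptipL",(239.6,231),(350.7,258.5)),("ptipR",(250.8,229.9),(361.2,257.6)),("pbaseL",(243.6,253.5),(352.7,280.2)),("pbaseR",(255.1,252.5),(363.9,279.)) ):
    print(n,a,b,*tri(ca,a,cb,b))
print(onz(ca,ka(287,441),.01),onz(cb,kb(471,428),.01))
# post top end: z check bore
E
```

```text
knob [253.61669759  85.64823748] [385.3606679  123.40333952] [ 0.48231724 -0.03923128  0.14347125] 0.0002297865137669275
hinge [266.60371058 145.71317254] [381.41818182 176.97476809] [ 0.52500595 -0.02290711  0.12458879] 0.0001507300914026635
s1 [259.64638219  62.45714286] [346.86345083  88.1528757 ] [ 0.46005744 -0.06380246  0.01450986] 0.00016761600741641637
s2 [300.23079777  62.45714286] [386.28831169  88.1528757 ] [ 0.44779407 -0.02144494  0.01354807] 6.671743618047733e-05
s3 [301.15844156 146.87272727] [386.28831169 168.85788497] [0.53158449 0.00362638 0.03696677] 0.0016527062819094776
ptipL (239.6, 231) (350.7, 258.5) [ 0.59941616 -0.02728058  0.13766058] 3.173355710137562e-05
ptipR (250.8, 229.9) (361.2, 257.6) [ 0.59635808 -0.01841304  0.13672724] 0.00026566794642527303
pbaseL (243.6, 253.5) (352.7, 280.2) [ 0.61830181 -0.01944223  0.14020365] 0.00037804398656999594
pbaseR (255.1, 252.5) (363.9, 279.0) [ 0.61465963 -0.01008619  0.13988287] 0.00020228577720177596
[0.53678986 0.00338866 0.01      ] [ 0.54933637 -0.03862378  0.01      ]
```

Triangulated heights are knob top 143 mm (should be 145) and pointer about 137–139 mm. The bore is near (481,-35) mm, the hinge near (525,-23) mm and the yaw about 0.274, consistent with the given sizes. Next I'll go to the +y side of the knob with the fingers shut.

Call:
arm_command(
  rows=[
    [[-45, 39, 0], 0, 1],
    [[-45, 38, 0], 0, 1],
    [[0, 0, 0], 0, 1],
    [[0, 0, -50], 0, 1],
    [[0, 0, -50], 0, 1],
    [[0, 0, -4], 0, 1],
    [[0, 0, 0], 0, 1],
    [[0, 0, 0], 0, 1],
  ],
)

```text
t: 4.55
tcp_pos: [0.4708, 0.0065, 0.14]
tool_rot: [-0.14, 0.99, -0.001, 0.002]
force: [-0.6, 0.4, -0.3]
finger_gap: -0.0
```

```bash
python3 snap.py w4; python3 -c "
from h import *
a=manip.snapshot('side')[150:250,230:400];cv2.imwrite('pics/s4.png',cv2.resize(a,None,fx=4.5,fy=4.5,interpolation=2))"
```

```text
4.55 [0.47081942 0.00654542 0.14002162] [-1.39724909e-01  9.90188085e-01 -7.48148295e-04  1.98639350e-03] -0.00027724744700184813 0.005742870619547615
```

View pics/w4.png

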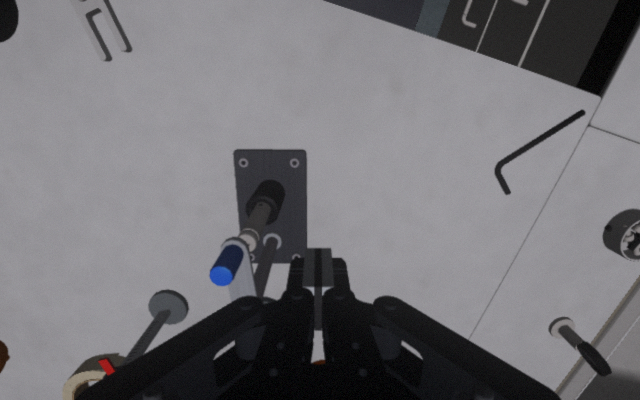

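View pics/s4.png

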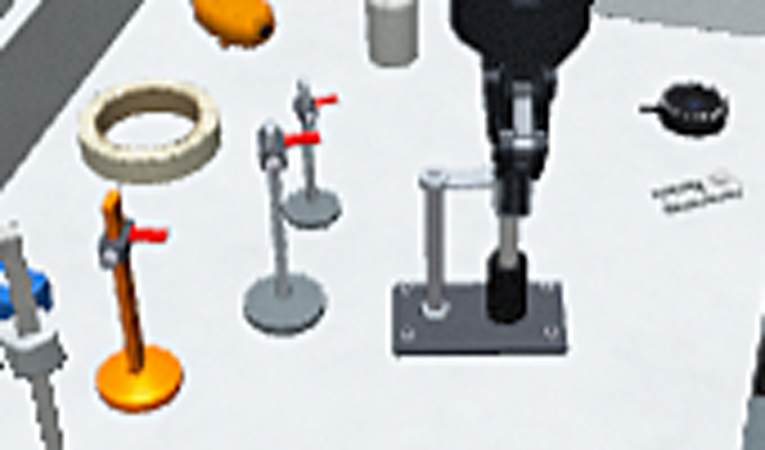

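The fingers are beside the knob, 40 mm to its +y side and clear of it. Now the swing.

Call:
arm_command(
  rows=[
    [[3, -13, -1], 0, 1],
    [[2, -12, 0], 0, 1],
    [[2, -6, 0], 0, 1],
    [[2, -6, 0], 0, 1],
    [[4, -6, 0], 0, 1],
    [[4, -6, 0], 0, 1],
    [[4, -4, 0], 0, 1],
    [[4, -4, 0], 0, 1],
    [[5, -4, 0], 0, 1],
    [[5, -4, 0], 0, 1],
    [[0, 0, 0], 0, 1],
  ],
)

```text
t: 6.02
tcp_pos: [0.5044, -0.0584, 0.1371]
tool_rot: [-0.14, 0.99, 0.0, -0.0]
force: [0.4, 1.9, 0.0]
finger_gap: 0.003
```

```bash
python3 snap.py w5
```

```text
6.025 [ 0.50444759 -0.05840238  0.1371388 ] [-1.39503637e-01  9.90221558e-01  2.84025508e-05 -2.63799573e-05] 0.002568891463271427 0.014386515419090567
```

View pics/w5.png

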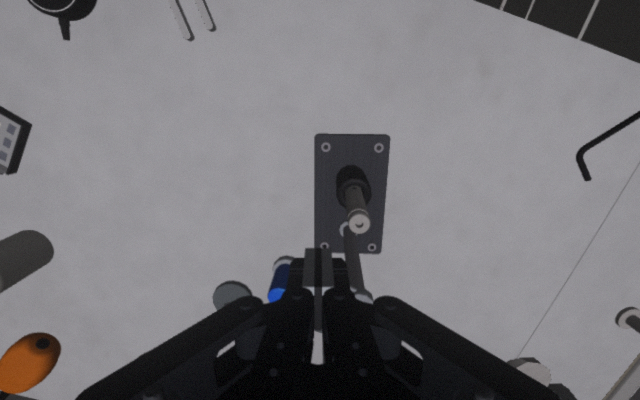

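The knob has swung ahead of the fingers on their -y side, to about 1.1 rad. The post top is now open at (359,222). I'll continue the arc.

Call:
arm_command(
  rows=[
    [[5, -4, 0], 0, 1],
    [[5, -3, 0], 0, 1],
    [[5, 0, 0], 0, 1],
    [[5, 1, 0], 0, 1],
    [[5, 1, 0], 0, 1],
    [[2, 0, 0], 0, 1],
    [[0, 0, 0], 0, 1],
  ],
)

```text
t: 6.95
tcp_pos: [0.5313, -0.0631, 0.1373]
tool_rot: [-0.14, 0.99, -0.0, 0.0]
force: [-0.7, 2.1, -0.5]
finger_gap: 0.004
```

```bash
python3 snap.py w6
```

```text
6.95 [ 0.53132152 -0.06305518  0.13729523] [-1.39722853e-01  9.90190643e-01 -2.36621594e-05  1.18035443e-04] 0.003761704867485824 0.005023889880220123
```

View pics/w6.png

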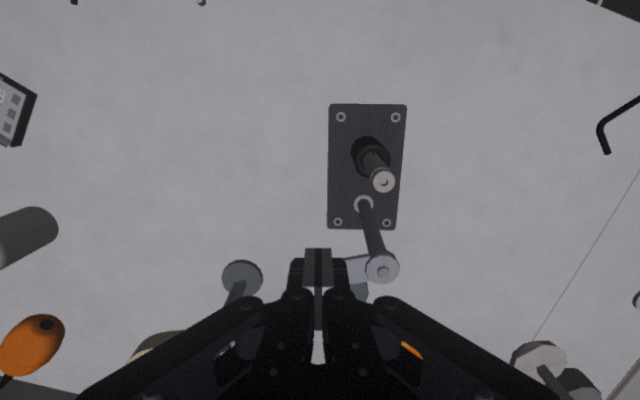

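The post is now uncovered with its top at (383,181), and the arm points left from the hinge, with the knob hidden by the fingers. I'll back off, rise, open the gripper and look.

Call:
arm_command(
  rows=[
    [[-10, 0, 0], 0, 1],
    [[-10, 0, 0], 0, 1],
    [[0, 0, 52], 0, 1],
    [[0, 0, 52], 0, 1],
    [[40, 15, 0], 0, 1],
    [[20, 15, 0], 0, 1],
    [[0, 0, 0], 0, 1],
    [[0, 0, 0], 0, 1],
  ],
)

```text
t: 8.0
tcp_pos: [0.5699, -0.0335, 0.2409]
tool_rot: [-0.14, 0.99, -0.0, -0.001]
force: [0.2, -0.0, 0.6]
finger_gap: 0.003
```

```bash
python3 snap.py w7; python3 -c "
from h import *
cv2.imwrite('pics/t7.png',manip.snapshot('top'))
a=cv2.imread('pics/t7.png')[135:245,270:380];cv2.imwrite('pics/t7z.png',cv2.resize(a,None,fx=5.4,fy=5.4,interpolation=2))"
```

```text
8.0 [ 0.56988199 -0.03345944  0.24094893] [-1.39635150e-01  9.90202694e-01 -4.01993624e-06 -8.06486974e-04] 0.0026354328887039876 0.006443685442078736
```

View pics/w7.png

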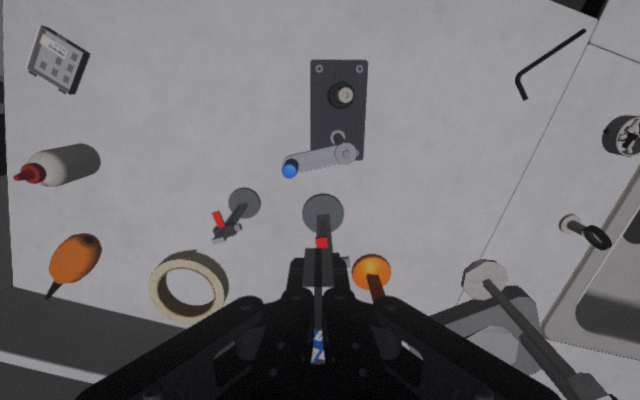

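The keeper now points left from the hinge, with the knob at (290,170), the hinge at (346,153) and the post top at (345,95). I'll measure the angle and the post position.

```bash
python3 - <<'E'
from h import *
import pickle
c=pickle.load(open("w7.pkl","rb"));im=cv2.imread("pics/w7.png")
m=mask(im,(275,155,305,185),blue);M=cv2.moments(m,True);k=np.array([M['m10']/M['m00'],M['m01']/M['m00']])
z=im[50:190,270:380];cv2.imwrite("pics/w7z.png",cv2.resize(z,None,fx=4.2,fy=4.2,interpolation=2))
g=mask(im,(334,84,358,108),lambda b,g,r:g>105);cc,st,s,ce=cv2.connectedComponentsWithStats(g);i=1+np.argmax(s[1:,4]) if False else 1+np.argmax(st.__class__ and s[1:,4]) if False else None
cn=max(cv2.findContours(g,0,1)[0],key=cv2.contourArea);e=cv2.minEnclosingCircle(cn);print("post",e,onz(c,e[0],.110), "diam mm",2*e[1]/K(c))
print("knob",k,onz(c,k,.143))
h=onz(c,(346,153),.1245);print("hinge",h)
d=onz(c,k,.143)-h;print("keeper angle",np.arctan2(-d[1],-d[0])-.274)
for q in((319.5,68.5),(360,69)):print(onz(c,q,.012))
E
```

```text
post ((345.5, 94.80769348144531), 7.347161293029785) [ 0.48132728 -0.03529966  0.11      ] diam mm 0.048276542944614045
knob [288.92857143 170.79120879] [ 0.54744572 -0.06307608  0.143     ]
hinge [ 0.52475085 -0.02238536  0.1245    ]
keeper angle 1.8055630283893107
[ 0.45988306 -0.06304374  0.012     ]
[ 0.448042   -0.02023897  0.012     ]
```

View pics/w7z.png

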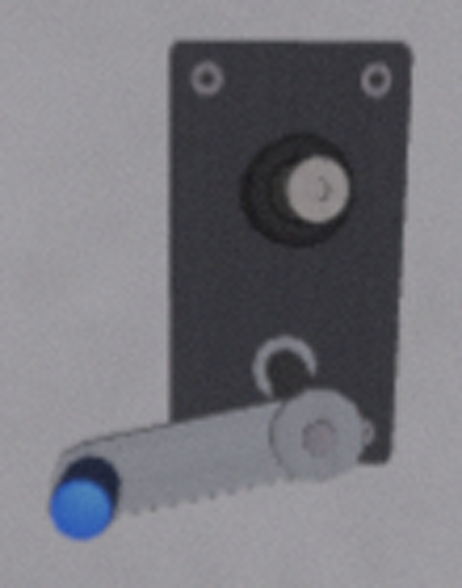

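The keeper stands at 1.81 rad, past a quarter turn. The post top is at (481.3,-35.3) mm, matching the holder estimate. I'll open and go above the post.

Call:
arm_command(
  rows=[
    [[-45, -1, 0], 0, -1],
    [[-44, -1, 0], 0, -1],
    [[0, 0, 0], 0, -1],
    [[0, 0, 0], 0, -1],
    [[0, 0, -30], 0, -1],
    [[0, 0, -20], 0, -1],
    [[0, 0, 0], 0, -1],
    [[0, 0, 0], 0, -1],
  ],
)

```text
t: 9.1
tcp_pos: [0.4834, -0.0355, 0.1918]
tool_rot: [-0.14, 0.99, -0.0, 0.001]
force: [0.1, 0.0, 0.3]
finger_gap: 0.998
```

```bash
python3 snap.py w8
```

```text
9.1 [ 0.48337472 -0.0355046   0.19180881] [-1.39664655e-01  9.90198522e-01 -3.45400060e-04  7.43076252e-04] 0.9984392806753356 0.0015132729714580908
```

View pics/w8.png

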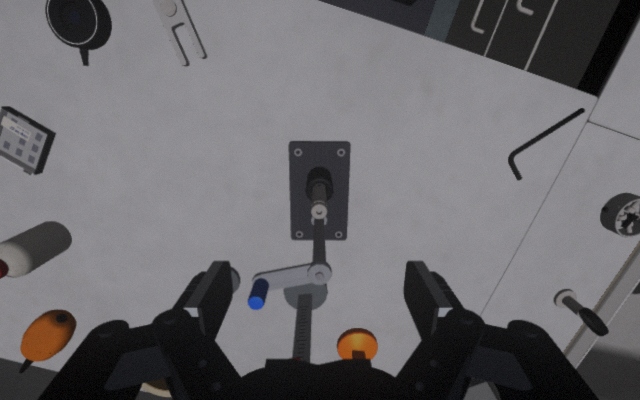

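The post is centred between the jaws, with its top at (319,211) and the jaws' midpoint at column 318. I'll descend.

Call:
arm_command(
  rows=[
    [[-2, 0, -35], 0, -1],
    [[0, 0, -35], 0, -1],
    [[0, 0, -25], 0, -1],
    [[0, 0, -10], 0, -1],
    [[0, 0, 0], 0, -1],
    [[0, 0, 0], 0, -1],
  ],
)

```text
t: 9.9
tcp_pos: [0.4811, -0.0354, 0.0873]
tool_rot: [-0.14, 0.99, -0.001, 0.001]
force: [0.2, -0.4, -0.4]
finger_gap: 0.999
```

```bash
python3 snap.py w9
```

```text
9.9 [ 0.48110058 -0.03539265  0.08732887] [-1.39689247e-01  9.90194616e-01 -5.31771262e-04  1.11996628e-03] 0.998614943048252 0.0026633163012375594
```

View pics/w9.png

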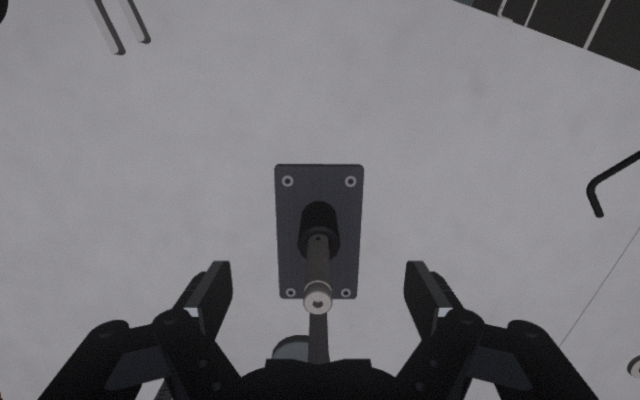

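The post stands midway between the pads, with its top at (317,303). Now I'll close.

Call:
arm_command(
  rows=[
    [[0, 0, 0], 0, -0.3],
    [[0, 0, 0], 0, 0.2],
    [[0, 0, 0], 0, 0.5],
    [[0, 0, 0], 0, 1],
    [[0, 0, 0], 0, 1],
    [[0, 0, 0], 0, 1],
    [[0, 0, 0], 0, 1],
    [[0, 0, 0], 0, 1],
  ],
  squeeze=40,
)

```text
t: 10.95
tcp_pos: [0.4803, -0.0352, 0.0864]
tool_rot: [-0.14, 0.99, -0.0, 0.0]
force: [0.0, -1.0, 3.9]
finger_gap: 0.136
```

```bash
python3 snap.py w10; python3 -c "
from h import *
s=manip.sense();print(s['force'],s['ft_torque'])"
```

```text
10.95 [ 0.48027128 -0.03524491  0.08640965] [-1.39648851e-01  9.90201074e-01 -1.08568749e-04  1.38195726e-04] 0.13571691093413268 0.0014730182406972798
[-0.22278266 -1.52443104  2.8296697 ] [-0.1952666   0.05037083  0.00367721]
```

View pics/w10.png

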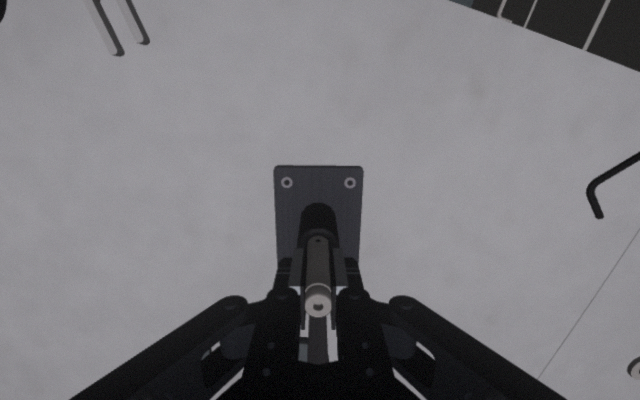

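The grip holds: the opening of 11.5 mm is close to the 12.6 mm rod, and the post top is at (318,306) between the pads. TCP z 86.4 mm corresponds to a post top at 110 mm. I'll lift in small steps.

Call:
arm_command(
  rows=[
    [[0, 0, 3], 0, 1],
    [[0, 0, 4], 0, 1],
    [[0, 0, 4], 0, 1],
    [[0, 0, 4], 0, 1],
    [[0, 0, 0], 0, 1],
  ],
)

```text
t: 11.62
tcp_pos: [0.4804, -0.0352, 0.1017]
tool_rot: [-0.14, 0.99, -0.0, 0.0]
force: [0.3, 0.4, -0.7]
finger_gap: 0.132
```

Call:
arm_command(
  rows=[
    [[0, 0, 4], 0, 1],
    [[0, 0, 4], 0, 1],
    [[0, 0, 4], 0, 1],
    [[0, 0, 0], 0, 1],
    [[0, 0, 0], 0, 1],
    [[0, 0, 0], 0, 1],
  ],
)

```text
t: 12.38
tcp_pos: [0.4801, -0.0351, 0.1132]
tool_rot: [-0.14, 0.99, 0.0, -0.0]
force: [-0.3, 0.5, -1.3]
finger_gap: 0.132
```

```bash
python3 snap.py w11; python3 -c "
from h import *
s=manip.sense();print(s['force'],s['ft_torque'])
a=manip.snapshot('side');cv2.imwrite('pics/s11.png',a);t=manip.snapshot('top');cv2.imwrite('pics/t11.png',t)
cv2.imwrite('pics/s11z.png',cv2.resize(a[150:250,250:380],None,fx=6,fy=6,interpolation=2))
cv2.imwrite('pics/t11z.png',cv2.resize(t[150:250,280:380],None,fx=6,fy=6,interpolation=2))"
```

```text
12.375 [ 0.4800535  -0.03514332  0.11319333] [-1.39610290e-01  9.90206517e-01  6.32483677e-05 -1.25407514e-04] 0.13239566906686312 0.001999200515874382
[ 0.51824693  0.08158711 -1.11216905] [-0.00099902  0.00559437 -0.06262497]
```

View pics/w11.png

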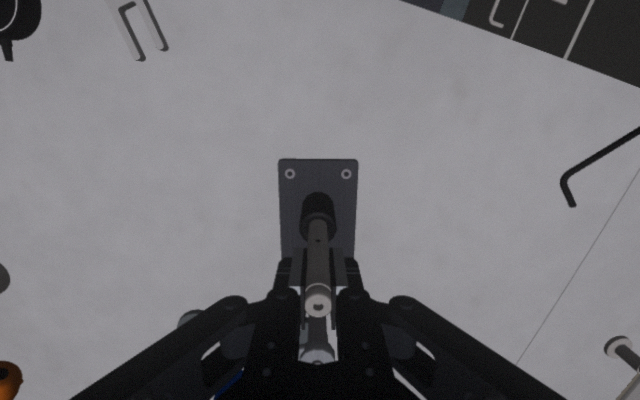

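View pics/s11z.png

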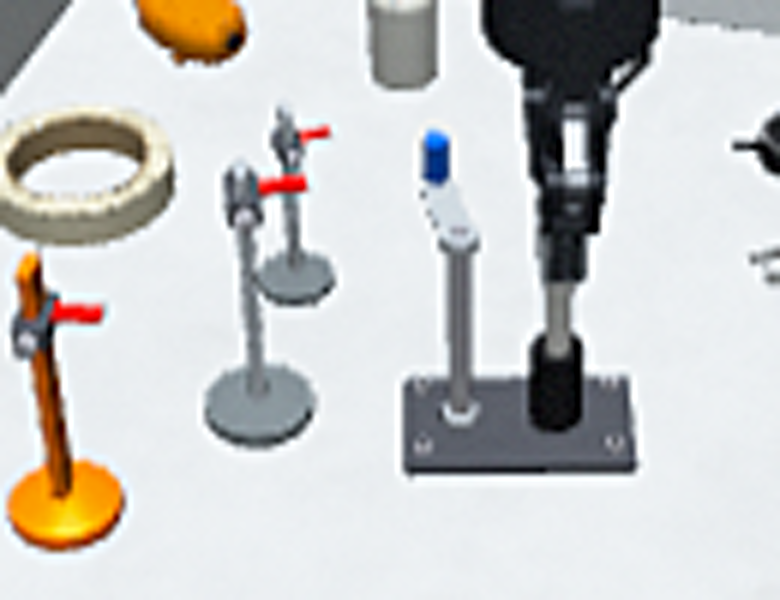

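The post rises with the gripper, still upright, and its top is now near 136.8 mm by kinematics. I'll refine the pointer's height before the last millimetres.

```bash
python3 - <<'E'
from h import *
import pickle
A=cv2.imread("pics/w2.png");B=cv2.imread("pics/w3.png");S=cv2.imread("pics/side0.png");T=cv2.imread("pics/top0.png")
ca=pickle.load(open("w2.pkl","rb"));cb=pickle.load(open("w3.pkl","rb"));cs=manip.get_calibration("side");ct=manip.get_calibration("top")
def wcen(im,box,f):
    x0,y0,x1,y1=box; p=im[y0:y1,x0:x1].astype(float); w=np.clip(f(p[...,0],p[...,1],p[...,2]),0,None); w[w<.12*w.max()]=0
    yy,xx=np.mgrid[y0:y1,x0:x1]; return np.array([(w*xx).sum(),(w*yy).sum()])/w.sum()
R=lambda b,g,r:r-np.maximum(g,b); Bl=lambda b,g,r:b-r-10
ra,rb=wcen(A,(235,222,262,262),R),wcen(B,(346,252,372,286),R)
rt=wcen(T,(316,162,331,178),R); rs=wcen(S,(289,177,303,185),R)
print("red",ra,rb,rs,rt); print("AB",tri(ca,ra,cb,rb));print("At",tri(ca,ra,ct,rt));print("As",tri(ca,ra,cs,rs));print("Bs",tri(cb,rb,cs,rs));print("st",tri(cs,rs,ct,rt))
ka,kb=wcen(A,(240,70,275,100),Bl),wcen(B,(370,110,398,137),Bl)
print("knobAB",ka,kb,tri(ca,ka,cb,kb))
# orange/other ptr not needed; smaller gauge
def show(im,box,n):
    x0,y0,x1,y1=box; cv2.imwrite(n,cv2.resize(im[y0:y1,x0:x1],None,fx=16,fy=16,interpolation=0))
show(S,(282,170,310,192),"pics/s0p.png")
# predicted pixels in side for pointer tip at heights
for z in(.134,.137,.140):
    print(z,proj(cs,[.598,-.0228,z]),proj(cs,[.4823,-.0392,.145]))
E
```

```text
red [247.23385907 241.56012155] [357.07430521 268.51300418] [296.67594759 180.25713617] [324.07865525 170.6064066 ]
AB (array([ 0.60699779, -0.01891827,  0.13842226]), np.float64(9.212111373716855e-05))
At (array([ 0.60896996, -0.01832483,  0.13518406]), np.float64(0.001955132109675996))
As (array([ 0.6084945 , -0.01922364,  0.13562268]), np.float64(2.709508428318495e-05))
Bs (array([ 0.60815477, -0.01827493,  0.13637888]), np.float64(1.566289804582554e-05))
st (array([ 0.6083972 , -0.01747687,  0.13698414]), np.float64(0.0010495754104487655))
knobAB [253.67831568  85.36199134] [385.52322762 123.51885312] (array([ 0.48223391, -0.03916428,  0.14379755]), np.float64(1.5925963188145593e-05))
0.134 [300.76391487 180.560966  ] [343.47590087 180.22630454]
0.137 [300.71343458 179.67775819] [343.47590087 180.22630454]
0.14 [300.66276309 178.79121895] [343.47590087 180.22630454]
```

View pics/s0p.png

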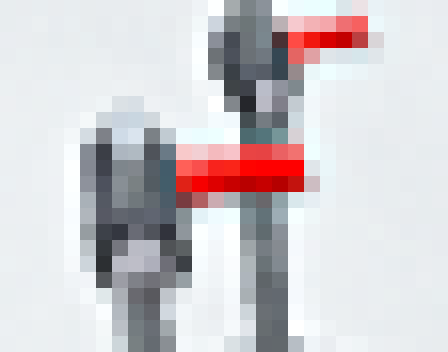

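```bash
python3 - <<'E'
from h import *
import pickle
S0=cv2.imread("pics/side0.png");S1=cv2.imread("pics/s11.png")
ca=pickle.load(open("w2.pkl","rb"));cb=pickle.load(open("w3.pkl","rb"));cs=manip.get_calibration("side")
print("side cam",-np.array(cs['R']).T@cs['t'])
def wc(im,box,f):
    x0,y0,x1,y1=box; p=im[y0:y1,x0:x1].astype(float); w=np.clip(f(p[...,0],p[...,1],p[...,2]),0,None); w[w<.12*w.max()]=0
    yy,xx=np.mgrid[y0:y1,x0:x1]; return np.array([(w*xx).sum(),(w*yy).sum()])/w.sum(), w.sum()/np.percentile(w,97)
R=lambda b,g,r:np.minimum((r-np.maximum(g,b))/np.maximum(r,1),.9); Bl=lambda b,g,r:(b-r)/np.maximum(b,1)
tip=np.array([.598,-.0228]);u=np.array([.92,.40])/np.hypot(.92,.4);n=np.array([-u[1],u[0]])
for im,nm in((S0,"S0"),(S1,"S1")):
    # right-hand part of pointer, cols 295..302
    print(nm,"ptr",wc(im,(294,177,303,185),R))
for z in(.134,.137,.140):
    P=[proj(cs,[*(tip+u*s+n*w),zz]) for s in(0,.014) for w in(-.005,.005) for zz in(z,z-.003)]
    h=cv2.convexHull(np.float32(P));M=cv2.moments(h);print(z,M['m10']/M['m00'],M['m01']/M['m00'],M['m00'],h[:,0,0].min(),h[:,0,0].max(),h[:,0,1].min(),h[:,0,1].max())
for nm,im,box,xy in(("k0",S0,(335,172,352,192),(.4823,-.0392)),("k1",S1,(315,168,330,184),(.547,-.063))):
    c,_=wc(im,box,Bl); print(nm,c,proj(cs,[*xy,.133]),proj(cs,[*xy,.136]))
c=pickle.load(open("w7.pkl","rb"))
# gauge base / pointer yaw check
E
```

```text
side cam [0.32162389 0.74079126 0.73262051]
S0 ptr (array([297.10151207, 180.27565611]), np.float64(17.69618453289511))
S1 ptr (array([297.10703833, 180.27438071]), np.float64(17.649433733375126))
0.134 298.2469780314514 181.2423174473072 15.813038017135113 295.5086 300.9912 179.4904 182.99481
0.137 298.1917820818944 180.36060438583092 15.84653387637809 295.44836 300.94107 178.60857 182.11324
0.14 298.1363770750006 179.47556428432821 15.880062340758741 295.3879 300.89072 177.7234 181.22832
k0 [343.06550495 184.21175202] [343.35507016 183.79783891] [343.38510379 182.91005845]
k1 [322.27948206 175.84961949] [322.60994476 175.29811873] [322.60075895 174.42212831]
```

The knob, whose height is known, reads low by about 1.2 mm in the wrist pair and 1.4–1.9 mm in the side view. Corrected for that, both put the pointer at about 139.5 mm. I need another 2.5 mm.

Call:
arm_command(
  rows=[
    [[0, 0, 1.5], 0, 1],
    [[0, 0, 1], 0, 1],
    [[0, 0, 0], 0, 1],
    [[0, 0, 0], 0, 1],
    [[0, 0, 0], 0, 1],
    [[0, 0, 0], 0, 1],
  ],
)

```text
t: 13.28
tcp_pos: [0.4801, -0.0352, 0.1158]
tool_rot: [-0.14, 0.99, 0.0, -0.0]
force: [-0.7, -0.3, -1.1]
finger_gap: 0.138
```

```bash
python3 snap.py w12; python3 - <<'E'
from h import *
import pickle
s=manip.sense();print(s['tcp_pos'],s['force'],s['ft_torque'])
for n in("side","top"): cv2.imwrite(f"pics/{n}12.png",manip.snapshot(n))
a=cv2.imread("pics/w12.png")[140:380,200:440];b=cv2.imread("pics/side12.png")[150:240,290:380]
cv2.imwrite("pics/f.png",np.hstack([cv2.resize(a,(390,390),interpolation=2),cv2.resize(b,(390,390),interpolation=2)]))
# post top as ray from two wrist views w10 (z=110) for slip: height if pixel row same
c=pickle.load(open("w12.pkl","rb"));print(proj(c,[s['tcp_pos'][0],s['tcp_pos'][1],s['tcp_pos'][2]+.0236]))
c=pickle.load(open("w10.pkl","rb"));print(proj(c,[.4803,-.0352,.110]))
E
```

```text
13.275 [ 0.48013655 -0.03516229  0.11579768] [-1.39636157e-01  9.90202880e-01  1.05601090e-05 -2.59386948e-05] 0.1377121361033436 0.0008560410567619734
[ 0.48013069 -0.03514553  0.11577394] [ 0.44210371  0.01485471 -0.76920442] [-0.04832305  0.02900672  0.01302116]
[317.88810576 304.16500972]
[317.95610151 304.22872786]
```

View pics/f.png

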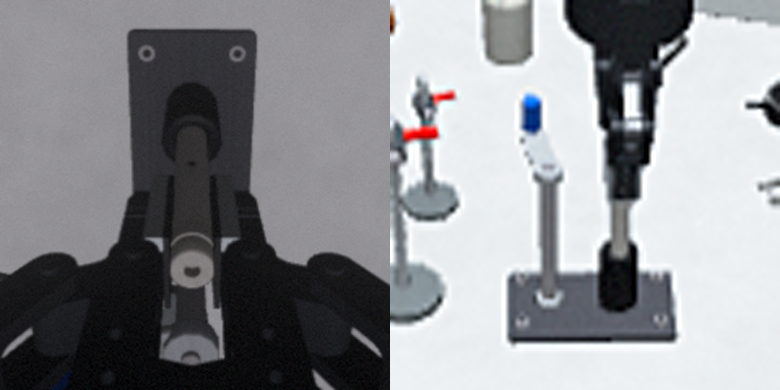

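The post is upright in the pads with its lower end in the bore, the holder is flat and the keeper is aside. Forces are near zero and there is no sign of slip, so I'll hand in.

```bash
python3 -c "
from station import manip
print(manip.sign_off())"
```

```text
the job is handed in; nothing more can be done
None
```

I swung the keeper arm aside to about 1.81 rad, then gripped the post at 40 N and drew it straight up 29.4 mm. I handed the job in at about 13.4 s, still gripping the post.

**Last checks:**
- **Post height:** by the arm's own position, the post top is at about 139.4 mm and its lower end is still about 16–17 mm inside the bore. The post top sat at almost the same pixel in the wrist camera before and after most of the lift, so I saw no slip.
- **Forces and surroundings:** wrist forces were about 1 N. The holder was flat and in place. The pointer's pixel position was the same at the start and after all but the last 2.5 mm of the lift.

**Where measurements disagreed:** the uncorrected readings of the pointer's height ran from about 135 to 140 mm. The same cameras also read the keeper knob, whose height is known, 1–2 mm too low. Corrected for that, the wrist pair and the side view both put the pointer at about 139.5 mm, so I worked to that. I expect the level to be within about 1 mm, but I could not check the post top against the pointer in a single picture, because the fingers hide one of them.

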